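# Put the canister away in the bread box with the folding lid stay

## Robot

A 6-joint arm with a two-finger parallel gripper is mounted at the origin on the work surface. World frame = base frame: x ahead of the robot, y to its left, z up, the work surface at z = 0. Lengths are in m, angles in rad, forces in N, time in s.
With the tool pointing down it reaches from about 0.35 to 0.975 m from the base axis. Payload 7.1 kg.
Tool frame: the origin (TCP) lies on the centre line of the jaws, within the pads' length; the fingertips stand 8 mm ahead of it and the grasp point (between the pads) lies 11 mm behind it (robot.tips_ahead is the z of the fingertips in the tool frame, in m); z points along the fingers, y is the line along which they close (so a half turn about z gives the same grasp; the last joint's range is limited). The gripper opens to 88 mm and grips with 3 to 60 N. Pads are 20 mm wide; open, the fingers measure 115 mm over their backs; the gripper's body (75 mm by 178 mm) begins 61 mm behind the grasp point.
Start: joints at [-1.342, 0.423, 1.63, -0, 1.089, -0.019], TCP at [0.153, -0.606, 0.231] pointing down, gripper open.
Joint ranges: [-3, 3], [-0.9, 2.11], [0.09, 2.58], [-1.31, 4.45], [0.11, 2.69], [-2.54, 2.54]. Speed limits (rad/s): [2.39, 2.39, 3.01, 3.14, 3.14, 3.14].

## Interface

Orientations are given as [roll, pitch, yaw] about the fixed x, y, z axes, in that order (R = Rz(yaw) Ry(pitch) Rx(roll)).
In Python, from cell import sensors, viewer, job, robot gives the robot as it stands.
- The arm moves only by the shell command python3 -m pendant 'ROWS' [OPENING]. ROWS is JSON, a list of rows, each a list of 2 entries, a list of its own where there are three numbers: the shift along the tool's x, y, z in m, then the turn, a rotation vector about the tool's x, y, z in degrees. In form: [[[tx, ty, tz], [ax, ay, az]], ...]. A call has 1 to 5 rows; each row is the pose to reach, as a shift and turn from the pose commanded when the call began, along the tool's axes at that moment; what a row does not reach only later rows make up. A row lasts 1/10 s, in which the tool goes at most 50 mm and 8.59 degrees, less where a joint would pass 70% of its speed; a pose out of reach is approached as far as the arm can. A call with a gripper value outside its range is refused whole. OPENING is the closure, from 0 (fully open) to 1 (shut), set as the call begins (- or left out, the last holds). The fingers move at their own pace and stop on an object; the grip force is fixed at half the most. Time passes only in rows, so rows that repeat a pose let the fingers close. It gives the time, the measured TCP pose, the force, the opening and the grip force at its end, in the units of the state.
- sensors.sense(): the state, without advancing time (a new reading comes with each control period).
- viewer.read_camera(name): name is "side" or "top" or "wrist"; returns (picture, depth): 420x560x3 uint8, red, green, blue; 420x560 float32, m along the optical axis (not along the pixel's ray), 0 where there is no reading.
- viewer.camera_params(name): a dict with "intrinsics" (3x3 intrinsics, pixels), "camera_from_world" (4x4, takes a point from world to camera coordinates); the wrist camera has in their place "hand_eye" (4x4, takes a point from camera to tool coordinates, whose origin is the TCP and whose axes are the flange's). Camera axes: x right, y down, z forward; pixel columns grow to the right and rows downward; lengths in m; the calibration is good to about 2 mm. A picture is of the moment at which its call begins: read the wrist's pose just before it. camera_params takes no time and is no camera call.
- job.job_done(): hands the job in; it is judged then, once.
The state is a dict: "time_s": time; "qpos": joint angles; "qd": joint speeds; "joint_efforts": joint torques, N m; "ee_pos": TCP position; "tcp_rot": TCP orientation; "wrist_force": force on the tool from outside, world axes, zero at the start; "wrist_torque": the same for the moment, N m; "opening": finger opening in m; "grip_force": force on a finger pad.
Only numpy, scipy, OpenCV 4.12 (cv2) and the standard library are available. Lean on these libraries where they do the work, as an engineer would, in place of code of your own. Each camera call takes 0.05 s, during which the arm holds its last target. There are 200 camera calls.

## Task

Raise the lid of the timber bread box by its bar until the folding stay on its side locks and holds it up, then stand the stainless canister upright inside on the floor of the box. Then push the stay's elbow back through so that it folds, and lower the lid by hand until it is fully shut, without forcing the lid or the stay, letting the lid drop or fall shut, or disturbing the mug, the tray and the roller.

Things in the scene. Friction and masses are not known exactly. Their poses are not given: they have to be found in the camera images.
- box: Fixed timber bread box, 190 mm deep (x) x 270 mm wide (y) x 105 mm high without its lid, walls and floor 8 mm thick. Origin at the centre of its underside; its x axis points from the front (bar side) to the hinged back, y along its width, z up. Inside it is empty.
- lid (a joint): Lid angle, rad: 0 shut, grows opening; the locked stay holds it at 1.1 to 1.5 (differs each time: feel for the stop; the net pull at the bar, grip apart, must stay under 20 N there). 12 mm board, 190 x 270 mm, 0.7 kg, hinged on the top edge of the back wall. The stiff hinge keeps it where it is left when nearly upright; below some 0.5 to 0.9 it falls. Lower it under 1.2 rad/s.
- lid_hinge (a point): A point of the hinge line, in the middle of the lid's back edge (lid underside, 105 mm above the bench). The hinge line runs along the box's y.
- bar_mid (a point): Middle of the lid's handle: straight round steel bar 12 mm thick, 130 mm long along the box's y, held 42 mm out from the lid's front edge by arms 60 mm either side of the middle. 232 mm from the hinge line, 6 mm above the lid's underside. It turns with the lid (it can turn between gripping fingers). 36 mm free between bar and box front.
- foot: Lower fixing of the folding stay, outside the box's right-hand (-y) side wall, set somewhere along a short rail, as is the upper link's end on the lid (which sets the angle at which the stay locks). Carries both links, flat steel bars 13 mm wide standing 10 to 25 mm off the wall. Origin at the lower link's pivot. Push on the stay with less than 25 N; do not pinch it.
- stay_give (a joint): Up (+) or down (-) give of the foot's stiff spring plate, m, 0 unloaded, 30 N per mm. Pulling the lid on past the point where the stay is straight, or pushing it down while the stay is locked, loads it; more than 1.5 mm (some 20 N at the lid's bar) bends the foot.
- stay_elbow (a joint): Bend of the stay's elbow, rad: near 0 folded (lid shut), 2.51 both links in line, 2.86 at the stop past the line where a light spring holds it: locked from 2.75. It goes past the line by itself once the lid has been raised until the stay is straight and is then eased back some mm or released. Under 2.2 with the lid up it is broken and stays so.
- knuckle (a point): Middle of the free part of the elbow's round steel pin: 16 mm thick, 40 mm long along the box's y, 162 to 203 mm from the box's middle. Stay locked: it is beside the box, 120 to 150 mm above the bench. To break the lock push it along about (0.77, 0, -0.64) of the box's axes (away and down): a few N over the first 15 mm to the line, then it gives; go on 20 mm more.
- canister_mid (a point): Loose stainless canister standing on the bench: body 56 mm diameter and 60 mm high, with a twist cap 45 mm diameter and 22 mm high on top, 82 mm high in all, 0.22 kg. This point lies on its axis half-way up (41 mm above its underside); z is its axis.
- mug: Ceramic mug (78 mm diameter, 90 mm high) with wooden skewers standing up to 175 mm. Not to be disturbed. Origin under its centre. It may stand left or right, the canister on the other side.
- tray: Aluminium cupcake tray 260 x 180 x 30 mm. Not to be disturbed. Origin under its centre.
- roller: Green hard silicone roller, 44 mm thick and 176 mm long, lying on square end plates. Not to be disturbed. Origin under its centre.
Things that resemble listed ones, but are neither listed nor needed, are in the scene too. What is shaped like the part that bears canister_mid but pink is not meant.

How it is judged:
On the way, in this order (a step that is already met when the one before it is completed fails the run):
1. the lid is up and its stay locked past the line (elbow 2.75 or more) (value of joint stay_elbow above 2.75 rad and value of joint lid above 1 rad), for 0.2 s.
2. the canister stands upright on the floor of the box while the stay is locked (x of canister_mid in the frame of box between -0.085 and 0.085 m and y of canister_mid in the frame of box between -0.125 and 0.125 m and z of canister_mid in the frame of box below 0.054 m and angle between canister_mid's own z axis and vertical below 0.12 rad and value of joint stay_elbow above 2.75 rad and linear speed of canister below 0.05 m/s), for 0.2 s.
3. the stay is broken (elbow under 2.2) with the lid still up (value of joint stay_elbow below 2.2 rad and value of joint lid above 0.7 rad), for 0.1 s.
At the end, for the whole second after the job is handed in: The lid is shut (within 0.025 rad) and the canister stands upright (within 0.12 rad), at rest, on the floor inside the box (x of canister_mid in the frame of box between -0.085 and 0.085 m and y of canister_mid in the frame of box between -0.125 and 0.125 m and z of canister_mid in the frame of box below 0.054 m and angle between canister_mid's own z axis and vertical below 0.12 rad and value of joint lid below 0.025 rad and linear speed of canister below 0.02 m/s); the robot touches nothing.
It fails at once if the stay is strained: its sprung foot gives more than 1.5 mm up or down (value of joint stay_give above 0.0015 m or value of joint stay_give below -0.0015 m).
It fails at once if the stay is pushed or gripped with more than 25 N (contact force between any of the arm, the fingers and foot above 25 N).
It fails at once if the lid falls or is swung down faster than 1.2 rad/s (velocity of joint lid below -1.2 rad/s).
It fails at once if the mug, tray or roller is moved more than 25 mm or the mug tipped (distance of any of mug, tray, roller from where it was at the start of the episode above 0.025 m or angle between mug's own z axis and vertical above 0.3 rad).
It also fails if it takes over 72 s, if anything falls off the work surface, if the arm or the gripper's body presses on something with over 40 N, if the wrist force passes 120 N, or if a joint passes its speed limit or range.

## Working session

There is one attempt and no reset: what is moved stays moved. The work goes in short steps, Python scripts to look and compute and a shell command to move; the robot and the scene stay as the last step left them, time stands still between calls to the robot, and variables do not carry over. Pictures are saved under pics/ and viewed, at most 10 in all, crops included, and the job is handed in when it is done.

```bash
mkdir -p pics; ls
python3 - <<'E'
from cell import sensors, viewer, job, robot
import cv2,numpy as np
print(sensors.sense())
for n in ("side","top"):
    im,d=viewer.read_camera(n); cv2.imwrite(f"pics/{n}0.png",cv2.resize(im[:,:,::-1],(784,588)))
    np.savez(f"{n}0.npz",im=im,d=d); p=viewer.camera_params(n); print(n,p)
print(viewer.camera_params("wrist"))
E
```

```text
pics
{'time_s': 0.0, 'qpos': array([-1.34199810e+00,  4.23806543e-01,  1.63069375e+00,  2.91559081e-05,
        1.08858377e+00, -1.89279767e-02]), 'qd': array([-0.00077111, -0.00031721, -0.0001647 , -0.0008688 ,  0.00062193,
       -0.00030825]), 'joint_efforts': array([ 1.61989643e-03, -5.44624829e+01, -2.73665035e+01,  6.44472102e-02,
        2.27303297e-02, -1.27952330e-04]), 'ee_pos': array([ 0.15320338, -0.60537339,  0.22992162]), 'tcp_rot': array([-3.14010200e+00, -5.40340579e-05,  2.47712620e-01]), 'wrist_force': array([ 0.32383632,  0.19852662, -0.67131838]), 'wrist_torque': array([ 0.02694452,  0.03189273, -0.00562944]), 'grip_force': 0.0, 'opening': 0.08764997407118143}
side {'intrinsics': array([[416.37699675,   0.        , 278.94143398],
       [  0.        , 416.37699675, 206.67586174],
       [  0.        ,   0.        ,   1.        ]]), 'camera_from_world': array([[ 0.97251644, -0.23247336, -0.01295771, -0.54735545],
       [-0.13502829, -0.51778278, -0.84478894,  0.15131592],
       [ 0.18968165,  0.8233208 , -0.53494274,  0.96405961],
       [ 0.        ,  0.        
[... 391 characters left out ...]
01],
       [ 9.73702491e-02, -5.89956671e-03, -9.95230742e-01,
         1.02368187e+00],
       [ 0.00000000e+00,  0.00000000e+00,  0.00000000e+00,
         1.00000000e+00]])}
{'intrinsics': array([[368.94321078,   0.        , 278.59159476],
       [  0.        , 368.94321078, 215.15095715],
       [  0.        ,   0.        ,   1.        ]]), 'hand_eye': array([[ 9.11590696e-04, -9.61970815e-01, -2.73150729e-01,
         7.50926308e-02],
       [ 9.99999236e-01,  6.48721141e-04,  1.05267592e-03,
         1.25939181e-04],
       [-8.35444862e-04, -2.73151480e-01,  9.61970671e-01,
        -1.54648744e-01],
       [ 0.00000000e+00,  0.00000000e+00,  0.00000000e+00,
         1.00000000e+00]])}
```

View pics/side0.png

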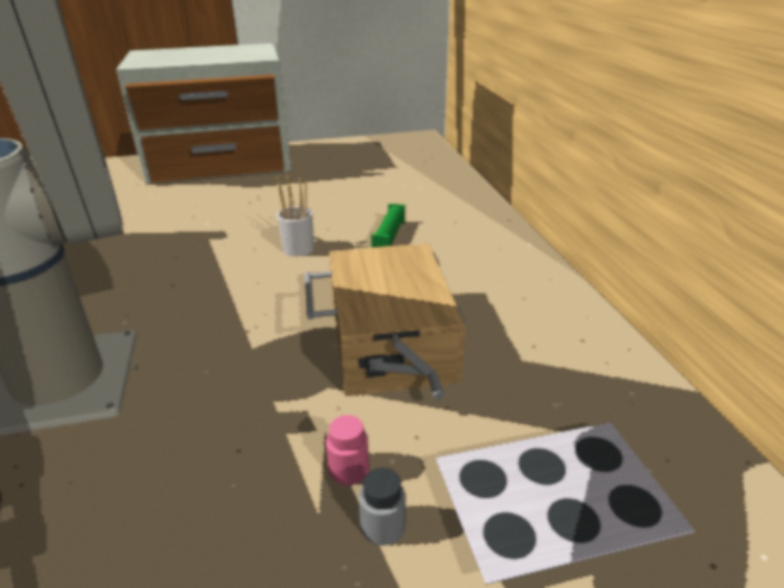

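View pics/top0.png

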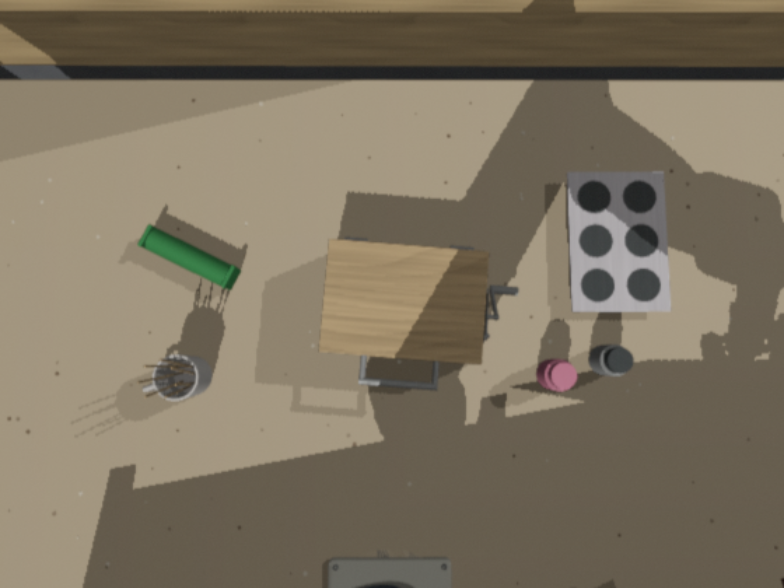

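Candidates for the canister: a grey steel body with dark cap at top(613,361)/side(382,505), and a pink one at top(557,376)/side(347,450). By the description it is the grey one. The box is in the middle, with the bar toward the robot and the stay on its right. The mug is on the left.

```bash
cat > h.py <<'E'
import numpy as np, cv2
from scipy.spatial.transform import Rotation as R
from cell import sensors, viewer
def plane(cam,u,v,z):
    p=viewer.camera_params(cam); K=p["intrinsics"]; T=p["camera_from_world"]
    r=T[:3,:3].T@np.linalg.solve(K,[u,v,1]); o=-T[:3,:3].T@T[:3,3]
    return o+r*(z-o[2])/r[2]
def proj(cam,P):
    p=viewer.camera_params(cam); c=p["camera_from_world"]@np.r_[P,1]; q=p["intrinsics"]@c[:3]; return q[:2]/q[2]
def cloud(cam,d):
    p=viewer.camera_params(cam); T=p["camera_from_world"]; v,u=np.mgrid[:420,:560]
    c=np.stack([u,v,np.ones_like(u)],-1)@np.linalg.inv(p["intrinsics"]).T*d[...,None]
    return (c-T[:3,3])@T[:3,:3]
def rpy(*e): return R.from_euler('xyz',e)
def rows(pos,rot=None):
    "shift/turn in the tool axes from the measured pose to the target"
    s=sensors.sense(); R0=rpy(*s["tcp_rot"]); rot=rot or R0
    print("t",round(s["time_s"],2),"shift",np.round(R0.inv().apply(np.array(pos)-s["ee_pos"]),4),"turn",np.round((R0.inv()*rot).as_rotvec(degrees=True),1))
E
python3 - <<'E'
from h import *
f=np.load("top0.npz"); d=f["d"]; im=f["im"]
c={k:plane("top",u/1.4,v/1.4,z) for k,(u,v,z) in dict(FL=(320,352,.117),BL=(331,240,.117),BR=(488,250,.117),FR=(481,362,.117),barL=(362,384,.111),barR=(437,388,.111),can=(618,360,.082),pink=(559,376,.08),knu=(516,290,.05),mug=(176,378,.09),trayFL=(573,312,.03),trayBL=(567,172,.03)).items()}
for k,v in c.items(): print(k,np.round(v,4))
C=cloud("top",d); 
for k,(u,v) in dict(can=(618,360),knu=(513,290),lid=(400,300),bar=(400,386)).items(): print(k,np.round(C[int(v/1.4),int(u/1.4)],3))
# lid centre & yaw from depth
m=(abs(C[...,2]-.117)<.006)&(d>0); n,l,s,ce=cv2.connectedComponentsWithStats(m.astype(np.uint8)); i=l[214,285]; P=C[l==i]; print(len(P),cv2.minAreaRect(P[:,:2].astype(np.float32)),P[:,2].mean())
big=cv2.resize(im[150:290,320:460],(600,600),interpolation=3); 
s=np.load("side0.npz")["im"]; b2=cv2.resize(s[220:400,220:340],(400,600),interpolation=3)
cv2.imwrite("pics/crop1.png",np.hstack([cv2.resize(big,(400,600)),b2])[:,:,::-1])
E
```

```text
FL [0.4725 0.1136 0.117 ]
BL [0.6595 0.0971 0.117 ]
BR [ 0.6425 -0.1661  0.117 ]
FR [ 0.4558 -0.1512  0.117 ]
barL [0.42   0.0446 0.111 ]
barR [ 0.4133 -0.0789  0.111 ]
can [ 0.4586 -0.3912  0.082 ]
pink [ 0.4316 -0.2901  0.08  ]
knu [ 0.5827 -0.2268  0.05  ]
mug [0.4294 0.3581 0.09  ]
trayFL [ 0.5448 -0.3338  0.03  ]
trayBL [ 0.8052 -0.331   0.03  ]
can [ 0.459 -0.39   0.082]
knu [ 0.584 -0.221  0.045]
lid [ 0.559 -0.017  0.115]
bar [ 0.418 -0.016  0.115]
9887 ((0.5343859791755676, -0.03447355329990387), (0.29408854246139526, 0.24275372922420502), 85.19830322265625) 0.11672933794032259
```

View pics/crop1.png

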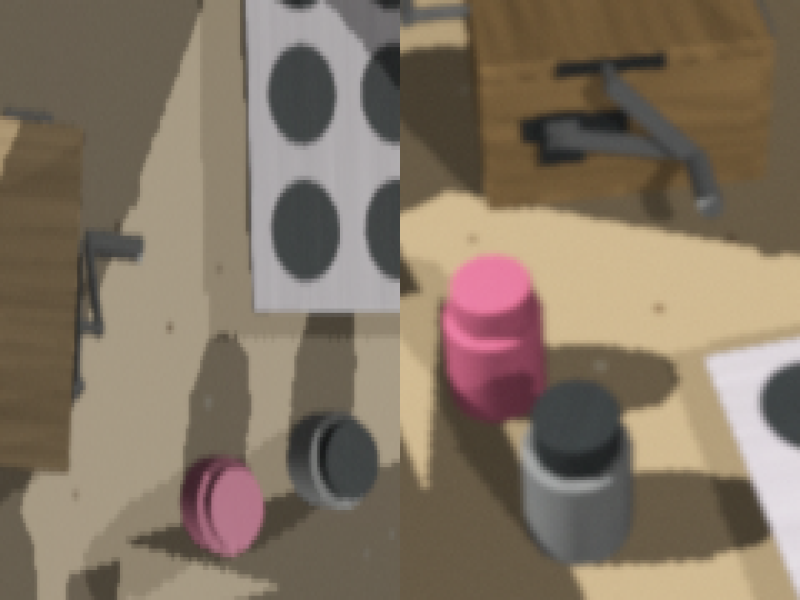

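```bash
python3 -c "
from h import *
rows([0.4195,-0.017,0.17],rpy(np.pi,0,np.pi/2-.072))"
```

```text
t 0.1 shift [ 0.4025 -0.505   0.0607] turn [ -0.1  -0.1 -71.7]
```

```bash
python3 -m pendant '[[[0.4025,-0.505,0.0],[0,0,-71.7]],[[0.4025,-0.505,0.0],[0,0,-71.7]],[[0.4025,-0.505,0.0],[0,0,-71.7]],[[0.4025,-0.505,0.0],[0,0,-71.7]],[[0.4025,-0.505,0.0],[0,0,-71.7]]]' 0.6; python3 -c "
from h import *
rows([0.4195,-0.017,0.17],rpy(np.pi,0,np.pi/2-.072))"
```

```text
time_s: 0.6
ee_pos: [0.2567, -0.3762, 0.2304]
tcp_rot: [-3.141, -0.0, 1.003]
wrist_force: [0.5, 0.1, 0.6]
opening: 0.0508
grip_force: 0.0
t 0.6 shift [ 0.3904 -0.0557  0.0606] turn [ -0.   -0.  -28.4]
```

```bash
python3 -m pendant '[[[0.39,-0.056,0.03],[0,0,-28.4]],[[0.39,-0.056,0.04],[0,0,-28.4]],[[0.39,-0.056,0.05],[0,0,-28.4]],[[0.39,-0.056,0.06],[0,0,-28.4]],[[0.39,-0.056,0.06],[0,0,-28.4]]]'; python3 -c "
from h import *
rows([0.4195,-0.017,0.17],rpy(np.pi,0,np.pi/2-.072))"
```

```text
time_s: 1.1
ee_pos: [0.3601, -0.1514, 0.1969]
tcp_rot: [3.141, 0.0, 1.494]
wrist_force: [-0.3, -1.2, 0.8]
opening: 0.0354
grip_force: 0.0
t 1.1 shift [0.1385 0.049  0.0269] turn [ 0.   0.  -0.2]
```

```bash
python3 -m pendant '[[[0.1385,0.049,0.027],[0,0,-0.2]],[[0.1385,0.049,0.027],[0,0,-0.2]],[[0.1385,0.049,0.027],[0,0,-0.2]],[[0.1385,0.049,0.027],[0,0,-0.2]],[[0.1385,0.049,0.027],[0,0,-0.2]]]'; python3 -c "
from h import *
rows([0.4195,-0.017,0.17],rpy(np.pi,0,np.pi/2-.072))
s=sensors.sense();im,d=viewer.read_camera('wrist');cv2.imwrite('pics/w1.png',im[:,:,::-1]);np.savez('w1.npz',im=im,d=d,p=s['ee_pos'],r=s['tcp_rot'])
"
```

```text
time_s: 1.6
ee_pos: [0.419, -0.0179, 0.1696]
tcp_rot: [-3.14, 0.0, 1.501]
wrist_force: [-0.3, 0.1, 0.1]
opening: 0.0347
grip_force: 0.0
t 1.6 shift [ 0.0009  0.0005 -0.0004] turn [-0.1  0.   0.1]
```

View pics/w1.png

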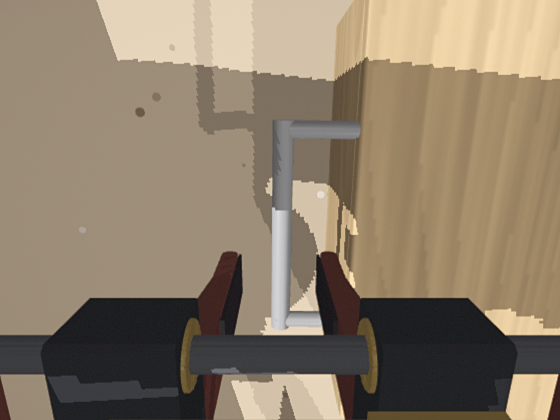

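The bar runs vertically at column ~282 between the fingertips (230 and 328), with its arms at rows 130 and 320. I'll check the mid-point numerically.

```bash
cat >> h.py <<'E'
def wpix(u,v,z,p,r):
    q=viewer.camera_params("wrist"); H=q["hand_eye"]; R0=rpy(*r)
    ray=R0.apply(H[:3,:3]@np.linalg.solve(q["intrinsics"],[u,v,1])); o=np.array(p)+R0.apply(H[:3,3])
    return o+ray*(z-o[2])/ray[2]
E
python3 -c "
from h import *
f=np.load('w1.npz')
for u,v in((283,130),(281,320),(279,260),(282,160)): print(wpix(u,v,.111,f['p'],f['r']))
s=sensors.sense(); print(s['wrist_force'])"
python3 -m pendant '[[[0,0,0.03],[0,0,0]],[[0,0,0.05],[0,0,0]],[[0,0,0.067],[0,0,0]],[[0,0,0.067],[0,0,0]]]'
```

```text
[0.42625573 0.04568393 0.111     ]
[ 0.41694921 -0.07519735  0.111     ]
[ 0.41855921 -0.03294115  0.111     ]
[0.42456696 0.02888704 0.111     ]
[-0.3218116  -0.74304775  0.22370666]
time_s: 2.05
ee_pos: [0.4173, -0.0205, 0.1017]
tcp_rot: [-3.138, 0.0, 1.494]
wrist_force: [-0.1, -0.7, -0.2]
opening: 0.035
grip_force: 0.0
```

```bash
python3 -m pendant '[[[0.004,0.004,0],[0,0,0]],[[0.004,0.004,0],[0,0,0]]]'; python3 -m pendant '[[[0,0,0],[0,0,0]],[[0,0,0],[0,0,0]],[[0,0,0],[0,0,0]],[[0,0,0],[0,0,0]]]' 1
```

```text
time_s: 2.25
ee_pos: [0.4248, -0.0157, 0.1041]
tcp_rot: [3.139, -0.0, 1.496]
wrist_force: [0.1, 0.1, -0.5]
opening: 0.035
grip_force: 0.0
time_s: 2.65
ee_pos: [0.4208, -0.015, 0.103]
tcp_rot: [-3.136, 0.0, 1.497]
wrist_force: [-8.0, -0.7, 9.3]
opening: 0.0114
grip_force: 30.0
```

```bash
python3 -c "
import numpy as np
for a in np.arange(0,1.55,.05): print(round(a,2),round(.232*(np.cos(.026)-np.cos(a+.026)),4),round(-.232*(np.sin(a+.026)-np.sin(.026)),4))"
python3 -m pendant '[[[0,0.0007,-0.0116],[0,0,0]],[[0,0.0018,-0.0232],[0,0,0]],[[0,0.0018,-0.0232],[0,0,0]]]'
```

```text
0.0 0.0 -0.0
0.05 0.0006 -0.0116
0.1 0.0018 -0.0231
0.15 0.0035 -0.0346
0.2 0.0058 -0.046
0.25 0.0087 -0.0572
0.3 0.0121 -0.0683
0.35 0.0161 -0.0792
0.4 0.0207 -0.0898
0.45 0.0257 -0.1003
0.5 0.0313 -0.1105
0.55 0.0374 -0.1203
0.6 0.0439 -0.1299
0.65 0.0509 -0.1391
0.7 0.0584 -0.148
0.75 0.0663 -0.1565
0.8 0.0747 -0.1645
0.85 0.0834 -0.1722
0.9 0.0925 -0.1794
0.95 0.1019 -0.1861
1.0 0.1117 -0.1924
1.05 0.1218 -0.1981
1.1 0.1321 -0.2034
1.15 0.1427 -0.2081
1.2 0.1535 -0.2123
1.25 0.1645 -0.216
1.3 0.1757 -0.2191
1.35 0.187 -0.2216
1.4 0.1984 -0.2235
1.45 0.21 -0.2249
1.5 0.2215 -0.2257
time_s: 2.95
ee_pos: [0.4225, -0.0152, 0.1264]
tcp_rot: [-3.136, 0.0, 1.497]
wrist_force: [-6.5, 0.1, -0.7]
opening: 0.0113
grip_force: 30.0
```

```bash
python3 -m pendant '[[[0,0.001,-0.0172],[0,0,0]],[[0,0.003,-0.0341],[0,0,0]],[[0,0.0083,-0.0506],[0,0,0]],[[0,0.0145,-0.0667],[0,0,0]],[[0,0.0169,-0.0719],[0,0,0]]]'
```

```text
time_s: 3.45
ee_pos: [0.4432, -0.0169, 0.1993]
tcp_rot: [3.139, 0.001, 1.497]
wrist_force: [3.4, -2.5, -8.0]
opening: 0.011
grip_force: 30.0
```

```bash
python3 -c "
from h import *
print(sensors.sense()['ee_pos'],sensors.sense()['wrist_force'])"
```

```text
[ 0.44321233 -0.01687441  0.19926008] [ 3.41695185 -2.53418468 -7.97731105]
```

```bash
python3 -m pendant '[[[0,0.0152,-0.0247],[0,0,0]],[[0,0.029,-0.0432],[0,0,0]],[[0,0.0445,-0.0606],[0,0,0]],[[0,0.0616,-0.0763],[0,0,0]],[[0,0.0707,-0.0835],[0,0,0]]]'
```

```text
time_s: 3.95
ee_pos: [0.5078, -0.0221, 0.2826]
tcp_rot: [-3.129, 0.002, 1.497]
wrist_force: [-24.2, -3.1, 24.4]
opening: 0.0111
grip_force: 30.0
```

```bash
python3 -m pendant '[[[0,-0.0012,-0.0015],[0,0,0]],[[0,-0.0025,-0.003],[0,0,0]]]'
```

```text
time_s: 4.15
ee_pos: [0.5097, -0.0223, 0.2842]
tcp_rot: [-3.141, 0.002, 1.497]
wrist_force: [6.4, -4.8, -14.2]
opening: 0.0112
grip_force: 30.0
```

```bash
python3 -m pendant '[[[0,0.0055,-0.003],[0,0,0]],[[0,0.0102,-0.0058],[0,0,0]],[[0,0.0152,-0.009],[0,0,0]],[[0,0.02,-0.0121],[0,0,0]],[[0,0.02,-0.0121],[0,0,0]]]'
```

```text
time_s: 4.65
ee_pos: [0.5282, -0.0237, 0.2973]
tcp_rot: [-3.137, 0.002, 1.497]
wrist_force: [-10.0, -4.1, 13.9]
opening: 0.0111
grip_force: 30.0
```

```bash
python3 -m pendant '[[[0,0.0045,-0.004],[0,0,0]],[[0,0.0089,-0.0075],[0,0,0]],[[0,0.0089,-0.0075],[0,0,0]]]'
```

```text
time_s: 4.95
ee_pos: [0.5383, -0.0245, 0.3037]
tcp_rot: [-3.139, 0.002, 1.497]
wrist_force: [-1.7, -6.0, 2.6]
opening: 0.0113
grip_force: 30.0
```

```bash
python3 -m pendant '[[[-0.0003,0.005,-0.003],[0,0,0]],[[-0.0005,0.01,-0.0057],[0,0,0]],[[-0.0005,0.01,-0.0057],[0,0,0]]]'
```

```text
time_s: 5.25
ee_pos: [0.5486, -0.0254, 0.3095]
tcp_rot: [-3.14, 0.001, 1.497]
wrist_force: [-1.4, -5.1, -0.2]
opening: 0.0111
grip_force: 30.0
```

```bash
cat > chk.py <<'E'
import sys; from h import *
s=sensors.sense(); b=s["ee_pos"]+[0,0,.008]; a=np.arctan2(b[2]-.105,.652-b[0]); F=s["wrist_force"]
t=F[0]*np.sin(a)+F[2]*np.cos(a); r=-F[0]*np.cos(a)+F[2]*np.sin(a)
print("a %.3f t %.1f r %.1f y %.1f"%(a-.026,t,r,F[1])); sys.exit(abs(t)>7 or abs(r)>15)
E
P="python3 -m pendant"; C="python3 chk.py"
$P '[[[0,0.002,-0.001],[0,0,0]],[[0,0.0043,-0.0019],[0,0,0]]]' >/dev/null; $C && $P '[[[0,0.002,-0.001],[0,0,0]],[[0,0.0042,-0.0019],[0,0,0]]]' >/dev/null && $C && $P '[[[0,0.002,-0.001],[0,0,0]],[[0,0.0043,-0.0018],[0,0,0]]]' >/dev/null && $C
```

```text
a 1.109 t -3.8 r 4.4 y -3.2False
```

```bash
sed -i 's/sys.exit(\(.*\))$/sys.exit(int(\1))/' chk.py
P="python3 -m pendant"; C="python3 chk.py"
$P '[[[0,0.002,-0.001],[0,0,0]],[[0,0.0040,-0.0022],[0,0,0]]]' >/dev/null; $C && $P '[[[0,0.002,-0.001],[0,0,0]],[[0,0.0042,-0.0019],[0,0,0]]]' >/dev/null && $C && $P '[[[0,0.002,-0.001],[0,0,0]],[[0,0.0043,-0.0018],[0,0,0]]]' >/dev/null && $C && $P '[[[0,0.002,-0.001],[0,0,0]],[[0,0.0043,-0.0017],[0,0,0]]]' >/dev/null && $C
```

```text
a 1.129 t -3.3 r -1.0 y -3.9
a 1.149 t -2.7 r 1.3 y -5.1
a 1.169 t -2.1 r 2.6 y -5.4
a 1.186 t -7.4 r 4.8 y -4.8
```

```bash
P="python3 -m pendant"; C="python3 chk.py"
$P '[[[0,0,0],[0,0,0]],[[0,0,0],[0,0,0]]]' >/dev/null; $C;  $P '[[[0,0.001,-0.0006],[0,0,0]],[[0,0.001,-0.0006],[0,0,0]]]' >/dev/null; $C
```

```text
a 1.187 t -4.5 r 3.4 y -4.8
a 1.187 t -7.4 r 3.8 y -4.6
```

```bash
P="python3 -m pendant"; C="python3 chk.py"
$P '[[[0,0.0011,-0.0005],[0,0,0]],[[0,0.0011,-0.0005],[0,0,0]]]' >/dev/null; $C; $P '[[[0,0,0],[0,0,0]]]' >/dev/null; $C; python3 -c "
from h import *
im,d=viewer.read_camera('side');np.savez('side1.npz',im=im,d=d);cv2.imwrite('pics/side1.png',cv2.resize(im[90:350,150:430],(800,743))[:600,:,::-1])"
```

```text
a 1.190 t -7.7 r 3.3 y -5.3
a 1.190 t -8.0 r 4.7 y -5.0
```

View pics/side1.png

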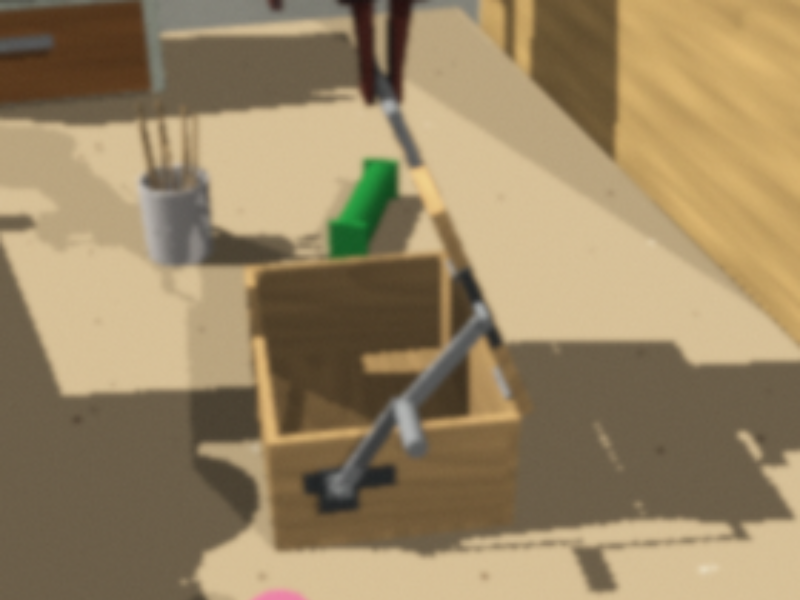

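The stay is nearly straight: foot (342,488), elbow (400,408), top (485,315). Next I ease back to let it snap over.

```bash
P="python3 -m pendant"; C="python3 chk.py"
$P '[[[0,-0.001,0.0005],[0,0,0]],[[0,-0.002,0.001],[0,0,0]]]' >/dev/null; $C; $P '[[[0,-0.001,0.0003],[0,0,0]],[[0,-0.001,0.0005],[0,0,0]]]' >/dev/null; $C;  $P '[[[0,-0.001,0.0003],[0,0,0]],[[0,-0.001,0.0003],[0,0,0]]]' >/dev/null; $C;python3 -c "
from h import *
im,d=viewer.read_camera('side');np.savez('side2.npz',im=im,d=d);a=np.load('side1.npz')['im']
f=lambda i:cv2.resize(i[190:280,250:340],(400,400),interpolation=2)
cv2.imwrite('pics/side2.png',np.hstack([f(a),f(im)])[:,:,::-1])"
```

```text
a 1.187 t -3.7 r 4.2 y -5.3
a 1.183 t -4.5 r 5.2 y -4.8
a 1.180 t -3.3 r 2.8 y -5.3
```

View pics/side2.png

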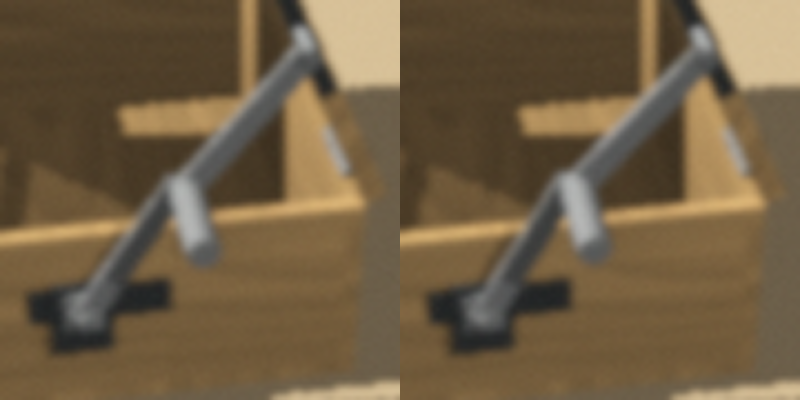

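Right panel: the elbow (565,185) has moved up past the foot-to-top line, so it is going over. Ease a little more, then release.

```bash
P="python3 -m pendant"; C="python3 chk.py"
$P '[[[0,-0.002,0.0006],[0,0,0]],[[0,-0.002,0.0006],[0,0,0]]]' >/dev/null; $C && $P '[[[0,-0.002,0.0007],[0,0,0]],[[0,-0.002,0.0007],[0,0,0]]]' >/dev/null; $C
```

```text
a 1.172 t -2.7 r 1.1 y -5.0
a 1.163 t -2.3 r -0.1 y -5.2
```

```bash
P="python3 -m pendant"; C="python3 chk.py"
$P '[[[0,-0.001,0.0004],[0,0,0]],[[0,-0.0015,0.0006],[0,0,0]]]' >/dev/null; $C && $P '[[[0,-0.001,0.0003],[0,0,0]],[[0,-0.0015,0.0006],[0,0,0]]]' >/dev/null; $C;python3 -c "
from h import *
im,d=viewer.read_camera('side');np.savez('side3.npz',im=im,d=d);a=np.load('side2.npz')['im']
f=lambda i:cv2.resize(i[190:280,250:340],(400,400),interpolation=2)
cv2.imwrite('pics/side3.png',np.hstack([f(a),f(im)])[:,:,::-1])"
```

```text
a 1.159 t 0.5 r -0.9 y -5.5
a 1.157 t 2.4 r -2.3 y -5.5
```

View pics/side3.png

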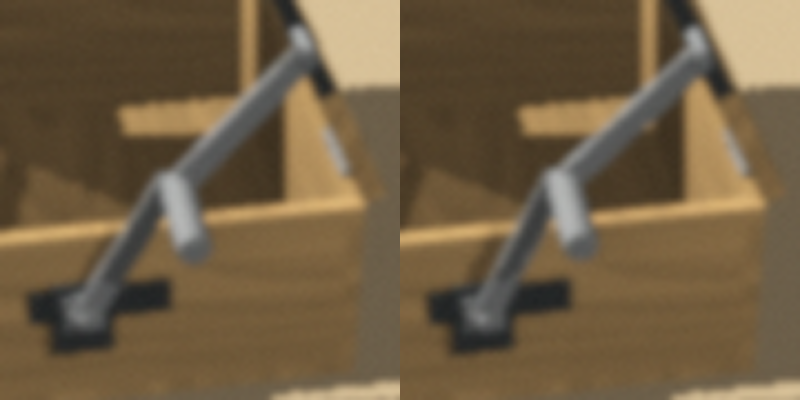

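Locked: the bend past the line has grown and the force at the bar has changed sign. Release and back off upward.

```bash
P="python3 -m pendant"
$P '[[[0,0,0],[0,0,0]],[[0,0,0],[0,0,0]],[[0,0,0],[0,0,0]]]' 0.6; $P '[[[0,0,-0.02],[0,0,0]],[[0,0,-0.045],[0,0,0]],[[0,0,-0.065],[0,0,0]],[[0,0,-0.065],[0,0,0]]]' 0.6;  python3 -c "
from h import *
rows([0.4586,-.391,.2],rpy(np.pi,0,1.497))"
```

```text
time_s: 8.8
ee_pos: [0.5612, -0.0255, 0.3162]
tcp_rot: [3.141, -0.001, 1.497]
wrist_force: [0.5, 0.2, -0.5]
opening: 0.0314
grip_force: 0.0
time_s: 9.2
ee_pos: [0.5625, -0.0257, 0.3841]
tcp_rot: [3.136, -0.0, 1.497]
wrist_force: [0.2, 0.2, 0.4]
opening: 0.0351
grip_force: 0.0
t 9.2 shift [-0.3721 -0.0778  0.1835] turn [ 0.3 -0.   0. ]
```

```bash
P="python3 -m pendant"
$P '[[[-0.05,-0.025,0],[0,0,0]],[[-0.1,-0.05,0],[0,0,0]],[[-0.15,-0.078,0.02],[0,0,0]],[[-0.2,-0.078,0.05],[0,0,0]],[[-0.24,-0.078,0.09],[0,0,0]]]' 0; $P '[[[-0.132,0,0.1],[0,0,0]],[[-0.132,0,0.1],[0,0,0]],[[-0.132,0,0.1],[0,0,0]],[[-0.132,0,0.1],[0,0,0]],[[-0.132,0,0.1],[0,0,0]]]';  python3 -c "
from h import *
rows([0.4586,-.391,.2],rpy(np.pi,0,1.497))
im,d=viewer.read_camera('top');np.savez('top1.npz',im=im,d=d)
s=sensors.sense();im2,d=viewer.read_camera('wrist');cv2.imwrite('pics/w2.png',np.hstack([cv2.resize(im2,(400,300)),cv2.resize(im[100:310,230:510],(400,300))])[:,:,::-1]);np.savez('w2.npz',im=im2,d=d,p=s['ee_pos'],r=s['tcp_rot'])
"
```

```text
time_s: 9.7
ee_pos: [0.4682, -0.2353, 0.3122]
tcp_rot: [3.139, 0.001, 1.497]
wrist_force: [1.8, -0.4, -0.0]
opening: 0.0715
grip_force: 0.0
time_s: 10.2
ee_pos: [0.4578, -0.3655, 0.2098]
tcp_rot: [-3.138, -0.003, 1.495]
wrist_force: [0.4, 0.7, 0.7]
opening: 0.0881
grip_force: 0.0
t 10.2 shift [-0.0254  0.0028  0.0097] turn [-0.2 -0.2 -0.1]
```

View pics/w2.png

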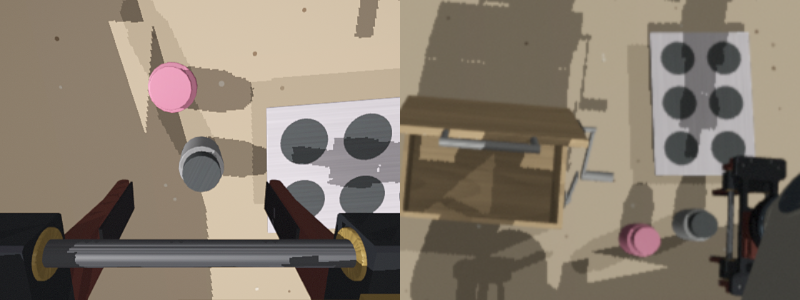

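Wrist half: the grey canister's cap is at (203,170). Top half: the lid is up, the stay pin is at (600,177), and the tray and pink jar are untouched.

```bash
python3 -c "
from h import *
f=np.load('w2.npz'); c=wpix(284,238,.082,f['p'],f['r']); print('can',c)
rows([c[0],c[1],.043],rpy(np.pi,0,1.497))
g=np.load('top1.npz'); C=cloud('top',g['d']); print(np.round(C[221:229:2,360:382:3],3))"
```

```text
can [ 0.46139255 -0.39026932  0.082     ]
t 10.3 shift [-0.0258  0.004   0.1696] turn [-0. -0. -0.]
[[[ 0.54  -0.183  0.153]
  [ 0.54  -0.191  0.149]
  [ 0.54  -0.197  0.151]
  [ 0.54  -0.204  0.149]
  [ 0.54  -0.211  0.151]
  [ 0.54  -0.219  0.147]
  [ 0.54  -0.225  0.148]
  [ 0.552 -0.27   0.001]]

 [[ 0.535 -0.184  0.151]
  [ 0.535 -0.19   0.152]
  [ 0.535 -0.197  0.152]
  [ 0.535 -0.204  0.152]
  [ 0.535 -0.21   0.155]
  [ 0.535 -0.217  0.154]
  [ 0.535 -0.224  0.152]
  [ 0.547 -0.269  0.003]]

 [[ 0.531 -0.184  0.151]
  [ 0.531 -0.191  0.149]
  [ 0.531 -0.197  0.153]
  [ 0.531 -0.205  0.146]
  [ 0.531 -0.211  0.15 ]
  [ 0.531 -0.217  0.151]
  [ 0.531 -0.224  0.153]
  [ 0.541 -0.269  0.002]]

 [[ 0.536 -0.214  0.003]
  [ 0.536 -0.222  0.002]
  [ 0.536 -0.23  -0.001]
  [ 0.536 -0.238  0.002]
  [ 0.527 -0.211  0.148]
  [ 0.527 -0.218  0.149]
  [ 0.527 -0.225  0.147]
  [ 0.536 -0.27  -0.002]]]
```

```bash
P="python3 -m pendant"
$P '[[[-0.026,0.004,0],[0,0,0]],[[-0.026,0.004,0.04],[0,0,0]],[[-0.026,0.004,0.08],[0,0,0]],[[-0.026,0.004,0.12],[0,0,0]],[[-0.026,0.004,0.15],[0,0,0]]]'; $P '[[[0,0,0.019],[0,0,0]],[[0,0,0.019],[0,0,0]]]'; $P '[[[0,0,0],[0,0,0]],[[0,0,0],[0,0,0]],[[0,0,0],[0,0,0]],[[0,0,0],[0,0,0]],[[0,0,0],[0,0,0]]]' 1
```

```text
time_s: 10.8
ee_pos: [0.4622, -0.3898, 0.0623]
tcp_rot: [3.141, 0.0, 1.499]
wrist_force: [0.1, -0.3, 0.3]
opening: 0.0876
grip_force: 0.0
time_s: 11.0
ee_pos: [0.4612, -0.3892, 0.0425]
tcp_rot: [-3.139, -0.002, 1.499]
wrist_force: [0.5, 0.6, -0.3]
opening: 0.0881
grip_force: 0.0
time_s: 11.5
ee_pos: [0.4614, -0.3917, 0.0445]
tcp_rot: [3.141, 0.0, 1.497]
wrist_force: [-2.5, 1.1, 6.5]
opening: 0.0553
grip_force: 30.0
```

```bash
P="python3 -m pendant"
$P '[[[0,0,-0.04],[0,0,0]],[[0,0,-0.09],[0,0,0]],[[0,0,-0.14],[0,0,0]],[[0,0,-0.175],[0,0,0]],[[0,0,-0.175],[0,0,0]]]';python3 -c "
from h import *
rows([.45,-.005,.21],rpy(np.pi,0,np.pi-.075))"
```

```text
time_s: 12.0
ee_pos: [0.4637, -0.3937, 0.2245]
tcp_rot: [3.133, 0.006, 1.497]
wrist_force: [-0.1, -1.0, -1.6]
opening: 0.0556
grip_force: 30.0
t 12.0 shift [ 0.3867 -0.0426  0.0118] turn [  0.1   0.6 -89.9]
```

```bash
P="python3 -m pendant"
$P '[[[0.03,-0.043,0],[0,0,-8.5]],[[0.07,-0.043,0],[0,0,-17]],[[0.11,-0.043,0],[0,0,-25.5]],[[0.15,-0.043,0],[0,0,-34]],[[0.19,-0.043,0],[0,0,-42]]]';python3 -c "
from h import *
rows([.45,-.005,.21],rpy(np.pi,0,np.pi-.075))"
```

```text
time_s: 12.5
ee_pos: [0.4314, -0.1972, 0.2174]
tcp_rot: [-3.141, -0.002, 2.235]
wrist_force: [1.3, 1.0, -0.6]
opening: 0.0559
grip_force: 30.0
t 12.5 shift [0.1398 0.1331 0.0075] turn [  0.   -0.1 -47.6]
```

```bash
P="python3 -m pendant"
$P '[[[0.14,0.133,0.007],[0,0,-47.6]],[[0.14,0.133,0.007],[0,0,-47.6]],[[0.14,0.133,0.007],[0,0,-47.6]],[[0.14,0.133,0.007],[0,0,-47.6]],[[0.14,0.133,0.007],[0,0,-47.6]]]'; $P '[[[0,0,0],[0,0,-4.7]],[[0,0,0],[0,0,-4.7]]]'; python3 -c "
from h import *
R0=R.from_euler('xyz',[np.pi,0,np.pi-.075])
rows([.5113,-.006,.175],R0)"
```

```text
time_s: 13.0
ee_pos: [0.4511, -0.0025, 0.2104]
tcp_rot: [3.141, -0.002, 2.991]
wrist_force: [0.7, -0.3, -2.3]
opening: 0.0557
grip_force: 30.0
time_s: 13.2
ee_pos: [0.451, -0.0062, 0.2105]
tcp_rot: [-3.142, -0.002, 3.064]
wrist_force: [-0.6, 0.4, -1.2]
opening: 0.0552
grip_force: 30.0
t 13.2 shift [-0.0601  0.0049  0.0354] turn [-0.  -0.1 -0.2]
```

```bash
P="python3 -m pendant"
$P '[[[-0.02,0.005,0.012],[0,0,0]],[[-0.04,0.005,0.024],[0,0,0]],[[-0.06,0.005,0.035],[0,0,0]],[[-0.06,0.005,0.035],[0,0,0]]]'; python3 -c "
from h import *
rows([.511,-.006,.06],rpy(np.pi,0,np.pi-.075))
im,d=viewer.read_camera('side');s=sensors.sense();im2,d=viewer.read_camera('wrist');cv2.imwrite('pics/w3.png',np.hstack([cv2.resize(im2,(400,300)),cv2.resize(im[60:270,150:430],(400,300))])[:,:,::-1])
"
```

```text
time_s: 13.6
ee_pos: [0.513, -0.0071, 0.1747]
tcp_rot: [-3.142, -0.002, 3.059]
wrist_force: [0.2, -1.2, -1.7]
opening: 0.0554
grip_force: 30.0
t 13.6 shift [0.0019 0.0009 0.1147] turn [-0.  -0.1 -0.5]
```

View pics/w3.png

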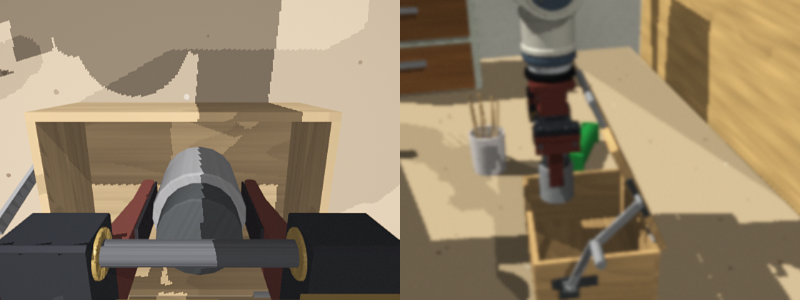

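The canister is over the box behind the front wall, the lid clear behind it. Descend.

```bash
P="python3 -m pendant"
$P '[[[0,0,0.03],[0,0,0]],[[0,0,0.06],[0,0,0]],[[0,0,0.09],[0,0,0]],[[0,0,0.112],[0,0,0]],[[0,0,0.112],[0,0,0]]]'; $P '[[[0,0,0.003],[0,0,0]],[[0,0,0.006],[0,0,0]],[[0,0,0.009],[0,0,0]]]'
```

```text
time_s: 14.2
ee_pos: [0.5091, -0.0066, 0.0626]
tcp_rot: [-3.141, -0.006, 3.061]
wrist_force: [-0.1, -0.2, -0.8]
opening: 0.0554
grip_force: 30.0
time_s: 14.5
ee_pos: [0.5129, -0.0066, 0.0567]
tcp_rot: [3.141, 0.002, 3.062]
wrist_force: [0.5, -0.1, -2.1]
opening: 0.0556
grip_force: 30.0
```

```bash
P="python3 -m pendant"
$P '[[[0,0,0.0015],[0,0,0]],[[0,0,0.003],[0,0,0]]]'; $P '[[[0,0,0.001],[0,0,0]],[[0,0,0.001],[0,0,0]]]'
```

```text
time_s: 14.7
ee_pos: [0.5124, -0.0065, 0.0529]
tcp_rot: [3.142, 0.001, 3.062]
wrist_force: [-0.5, -0.0, -1.5]
opening: 0.0551
grip_force: 30.0
time_s: 14.9
ee_pos: [0.5123, -0.0065, 0.0525]
tcp_rot: [3.142, 0.001, 3.062]
wrist_force: [-2.9, -0.1, 9.5]
opening: 0.0554
grip_force: 30.0
```

```bash
P="python3 -m pendant"
$P '[[[0,0,0],[0,0,0]],[[0,0,0],[0,0,0]],[[0,0,0],[0,0,0]],[[0,0,0],[0,0,0]]]' 0.12; $P '[[[0,0,-0.02],[0,0,0]],[[0,0,-0.06],[0,0,0]],[[0,0,-0.1],[0,0,0]],[[0.01,0,-0.14],[0,0,0]],[[0.05,0,-0.16],[0,0,0]]]'; python3 -c "
from h import *
im,d=viewer.read_camera('top');np.savez('top2.npz',im=im,d=d);C=cloud('top',d)
P=C[(C[...,0]>.45)&(C[...,0]<.57)&(abs(C[...,1])<.07)&(abs(C[...,2]-.09)<.008)];print(len(P),P.mean(0),P[:,2].std())
s=sensors.sense();im2,d=viewer.read_camera('wrist');np.savez('w4.npz',im=im2,d=d,p=s['ee_pos'],r=s['tcp_rot']);cv2.imwrite('pics/w4.png',np.hstack([cv2.resize(im2,(400,300)),cv2.resize(im[100:310,210:490],(400,300))])[:,:,::-1])"
```

```text
time_s: 15.3
ee_pos: [0.5121, -0.0065, 0.0515]
tcp_rot: [3.142, -0.0, 3.062]
wrist_force: [-0.6, -0.7, -0.1]
opening: 0.077
grip_force: 0.0
time_s: 15.8
ee_pos: [0.4663, -0.0028, 0.2151]
tcp_rot: [3.141, 0.008, 3.062]
wrist_force: [-0.8, 0.1, -0.2]
opening: 0.0774
grip_force: 0.0
0 [nan nan nan] nan<string>:4: RuntimeWarning: Mean of empty slice.
  ret = um.true_divide(
  ret = _var(a, axis=axis, dtype=dtype, out=out, ddof=ddof,
  arrmean = um.true_divide(arrmean, div, out=arrmean,
  ret = ret.dtype.type(ret / rcount)
```

View pics/w4.png

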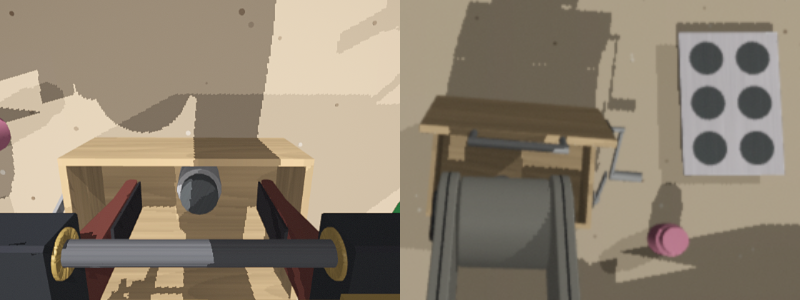

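The canister stands upright near the front inside the box (cap at (200,190)) and the lid is still locked. Now I plan the push on the pin with the closed fingertips, working by numbers from here.

```bash
cat >> h.py <<'E'
BX=np.array([.9972,-.075,0]);BY=np.array([.075,.9972,0]);B0=np.array([.558,-.025,0])
def box(x,y,z): return B0+x*BX+y*BY+[0,0,z]
RD=rpy(np.pi,0,np.pi/2-.075); RT=RD*R.from_rotvec([-40,0,0],degrees=True)
E
python3 - <<'E'
from h import *
p=viewer.camera_params("side"); T=p["camera_from_world"]
o=-T[:3,:3].T@T[:3,3]
def yb(u,v,y):
    r=T[:3,:3].T@np.linalg.solve(p["intrinsics"],[u,v,1]); s=(y-(o-B0)@BY)/(r@BY); P=o+s*r; return (P-B0)@BX,P[2]
print("foot",yb(269.7,260.8,-.155)); print("top locked",yb(250+297/400*90,190+48/400*90,-.155),"elbow locked",yb(250+163/400*90,190+185/400*90,-.16))
g=np.load("top2.npz"); C=cloud("top",g["d"]); Q=(C-B0); xb=Q@BX; y_=Q@BY
m=(y_<-.168)&(y_>-.2)&(abs(xb)<.08)&(C[...,2]>.06)&(C[...,2]<.2); print("pin",m.sum(),xb[m].min(),xb[m].max(),C[m][:,2].max(),np.percentile(C[m][:,2],80))
z=RT.apply([0,0,1]); print("dir",z)
rows(box(-.0093,-.183,.144)-z*.05,RT)
E
```

```text
foot (np.float64(-0.04481706467078473), np.float64(0.07220672499448144))
top locked (np.float64(0.05172270939090739), np.float64(0.2095783201210853)) elbow locked (np.float64(-0.00923035578407526), np.float64(0.14670575103051375))
pin 97 -0.017209459591517273 -0.0019034696052146359 0.1552544884379676 0.15252862159689753
dir [ 0.64098062 -0.04816389 -0.76604444]
t 15.9 shift [-0.059  -0.198   0.0315] turn [-31.3 -31.1  85.8]
```

```bash
sed -i 's/-40,0,0/-50,0,0/' h.py; P="python3 -m pendant"
$P '[[[0.03,0.02,-0.04],[0,0,12]],[[0.03,0.05,-0.05],[0,0,24]],[[0.03,0.08,-0.05],[0,0,36]],[[0.03,0.11,-0.05],[0,0,48]],[[0.03,0.14,-0.05],[0,0,60]]]' 1; python3 -c "
from h import *
z=RT.apply([0,0,1]);rows(box(-.0095,-.183,.1445)-z*.07+[0,0,.03],RT)"
```

```text
time_s: 16.4
ee_pos: [0.4437, 0.1406, 0.2612]
tcp_rot: [-3.142, 0.0, 2.307]
wrist_force: [1.3, -0.6, -0.1]
opening: 0.0408
grip_force: 0.0
t 16.4 shift [-0.2797 -0.2027  0.0417] turn [-47.2 -20.3  43.4]
```

```bash
P="python3 -m pendant"
$P '[[[-0.28,-0.203,0],[-47,-20,43.4]],[[-0.28,-0.203,0],[-47,-20,43.4]],[[-0.28,-0.203,0],[-47,-20,43.4]],[[-0.28,-0.203,0],[-47,-20,43.4]],[[-0.28,-0.203,0],[-47,-20,43.4]]]'; $P '[[[0,0,0],[0,0,0]]]' >/dev/null; python3 -c "
from h import *
z=RT.apply([0,0,1]);rows(box(-.0095,-.183,.1445)-z*.07+[0,0,.03],RT)"
```

```text
time_s: 16.9
ee_pos: [0.4713, -0.0995, 0.2613]
tcp_rot: [2.601, 0.082, 1.811]
wrist_force: [1.1, 1.9, -0.5]
opening: 0.0017
grip_force: 0.0
t 17.0 shift [-0.0978 -0.0361  0.0349] turn [-18.3  -8.2  16.5]
```

```bash
P="python3 -m pendant"
$P '[[[-0.098,-0.036,0.02],[-18.3,-8.2,16.5]],[[-0.098,-0.036,0.02],[-18.3,-8.2,16.5]],[[-0.098,-0.036,0.03],[-18.3,-8.2,16.5]],[[-0.098,-0.036,0.03],[-18.3,-8.2,16.5]],[[-0.098,-0.036,0.03],[-18.3,-8.2,16.5]]]'; python3 -c "
from h import *
z=RT.apply([0,0,1]);rows(box(-.0095,-.183,.1445)-z*.025,RT);print(z)"
```

```text
time_s: 17.5
ee_pos: [0.4835, -0.1831, 0.2281]
tcp_rot: [2.332, 0.003, 1.59]
wrist_force: [-0.3, 0.9, 0.8]
opening: 0.0003
grip_force: 0.0
t 17.5 shift [-0.0226 -0.027   0.0697] turn [-3.6 -3.9  3.7]
[ 0.76389095 -0.05739949 -0.64278761]
```

```bash
P="python3 -m pendant"
$P '[[[-0.0226,-0.027,0],[-3.6,-3.9,3.7]],[[-0.0226,-0.027,0],[-3.6,-3.9,3.7]],[[-0.0226,-0.027,0.03],[-3.6,-3.9,3.7]],[[-0.0226,-0.027,0.065],[-3.6,-3.9,3.7]],[[-0.0226,-0.027,0.065],[-3.6,-3.9,3.7]]]'; python3 -c "
from h import *
z=RT.apply([0,0,1]);rows(box(-.0095,-.183,.1445)-z*.016,RT)"
```

```text
time_s: 18.0
ee_pos: [0.5169, -0.2107, 0.1795]
tcp_rot: [2.29, -0.018, 1.509]
wrist_force: [0.8, -0.1, -0.2]
opening: 0.0006
grip_force: 0.0
t 18.0 shift [ 0.0047 -0.0151  0.0204] turn [-1.2 -1.2 -0.3]
```

```bash
P="python3 -m pendant"
$P '[[[0.0047,-0.015,0],[-1.2,-1.2,-0.3]],[[0.0047,-0.015,0],[-1.2,-1.2,-0.3]],[[0.0047,-0.015,0.01],[-1.2,-1.2,-0.3]],[[0.0047,-0.015,0.01],[-1.2,-1.2,-0.3]]]'; python3 -c "
from h import *
z=RT.apply([0,0,1]);rows(box(-.0095,-.183,.1445)-z*.016,RT)"
```

```text
time_s: 18.4
ee_pos: [0.5148, -0.2131, 0.1807]
tcp_rot: [2.289, -0.017, 1.501]
wrist_force: [-1.0, -0.5, 0.7]
opening: 0.0003
grip_force: 0.0
t 18.4 shift [ 0.0074 -0.0149  0.0226] turn [-1.2 -0.9 -0.5]
```

```bash
python3 -c "
from h import *
s=sensors.sense();print(s['qpos'],s['ee_pos'],s['tcp_rot'])"
```

```text
[-0.64257245  0.34231204  2.30487336  2.0909751   0.50216006 -2.5401659 ] [ 0.51482278 -0.21313618  0.18072181] [ 2.28916549 -0.01720395  1.50116664]
```

```bash
P="python3 -m pendant"
$P '[[[0,0,-0.03],[0,0,8.5]],[[0,0,-0.03],[0,0,17]],[[0,0,-0.03],[0,0,25.5]],[[0,0,-0.03],[0,0,34]],[[0,0,-0.03],[0,0,42.5]]]' >/dev/null; for i in 1 2 3; do $P '[[[0,0,0],[0,0,8.5]],[[0,0,0],[0,0,17]],[[0,0,0],[0,0,25.5]],[[0,0,0],[0,0,34]],[[0,0,0],[0,0,42.5]]]' >/dev/null; done;  python3 -c "
from h import *
s=sensors.sense();print(s['qpos'],s['ee_pos'],s['tcp_rot'])
z=RT.apply([0,0,1]);rows(box(-.0095,-.183,.1445)-z*.05,RT*R.from_rotvec([0,0,180],degrees=True))"
```

```text
[-0.68081346  0.26924042  2.33523057  1.97142941  0.49957349  0.52183159] [ 0.49158551 -0.21163851  0.20028176] [-2.29569548 -0.11622415 -1.52289363]
t 20.4 shift [-0.0102  0.0134  0.019 ] turn [1.1 1.  9.6]
```

```bash
P="python3 -m pendant"
$P '[[[-0.01,0.013,0],[1.1,1.0,8]],[[-0.01,0.013,0.0],[1.1,1,9.6]],[[-0.01,0.013,0.019],[1.1,1,9.6]],[[-0.01,0.013,0.019],[1.1,1,9.6]]]'; python3 -c "
from h import *
z=RT.apply([0,0,1]);rows(box(-.0095,-.183,.1445)-z*.016,RT*R.from_rotvec([0,0,180],degrees=True));s=sensors.sense();print(s['qpos'])"
```

```text
time_s: 20.8
ee_pos: [0.4979, -0.2043, 0.1764]
tcp_rot: [-2.27, -0.006, -1.639]
wrist_force: [0.1, 0.5, 0.3]
opening: 0.0005
grip_force: 0.0
t 20.8 shift [-0.0002  0.0007  0.0328] turn [0.  0.1 0.5]
[-0.64710897  0.34487987  2.35739488  2.20899516  0.54370378  0.45456135]
```

```bash
P="python3 -m pendant"
$P '[[[0,0.0007,0.01],[0,0,0]],[[0,0.0007,0.02],[0,0,0]],[[0,0.0007,0.03],[0,0,0]]]'|grep -E "ee|force"; $P '[[[0,0,0.003],[0,0,0]],[[0,-0.0005,0.006],[0,0,0]],[[0,-0.001,0.009],[0,0,0]]]'|grep -E "ee|force"
```

```text
ee_pos: [0.5197, -0.2059, 0.1572]
wrist_force: [-0.3, -0.9, 0.1]
grip_force: 0.0
ee_pos: [0.5267, -0.2063, 0.152]
wrist_force: [-3.6, -1.9, 2.3]
grip_force: 1.7
```

```bash
P="python3 -m pendant"
$P '[[[0,-0.0003,0.003],[0,0,0]],[[0,-0.0006,0.006],[0,0,0]],[[0,-0.001,0.009],[0,0,0]]]'|grep -E "ee|force"; $P '[[[0,0,0.003],[0,0,0]],[[0,0,0.006],[0,0,0]],[[0,0,0.008],[0,0,0]]]'|grep -E "ee|force"
```

```text
ee_pos: [0.5343, -0.2069, 0.1466]
wrist_force: [-2.6, -1.3, 0.9]
grip_force: 1.0
ee_pos: [0.5405, -0.2073, 0.1413]
wrist_force: [-2.4, -1.2, 1.0]
grip_force: 1.1
```

```bash
P="python3 -m pendant"
$P '[[[0,0.0003,0.004],[0,0,0]],[[0,0.0006,0.008],[0,0,0]],[[0,0.001,0.012],[0,0,0]],[[0,0.0013,0.016],[0,0,0]],[[0,0.0013,0.016],[0,0,0]]]'|grep -E "ee|force"; python3 -c "
from h import *
im,d=viewer.read_camera('top'); C=cloud('top',d);Q=(C-B0); xb=Q@BX; y_=Q@BY
for lo,hi,n in((-.205,-.163,'pin'),(-.16,-.143,'link')):
  m=(y_<hi)&(y_>lo)&(abs(xb)<.09)&(C[...,2]>.02)&(C[...,2]<.25); print(n,m.sum()); print(np.round(np.c_[xb[m],y_[m],C[m][:,2]][::max(1,m.sum()//12)],3))
m=(abs(y_)<.06)&(C[...,2]>.29)&(C[...,2]<.34)&(xb>-.03)&(xb<.05); print('bar',np.median(xb[m]),np.median(C[m][:,2]),m.sum())"
```

```text
ee_pos: [0.5515, -0.2078, 0.1294]
wrist_force: [-2.7, 0.4, -0.4]
grip_force: 1.1
pin 579
[[ 0.026 -0.165  0.127]
 [ 0.019 -0.172  0.131]
 [ 0.013 -0.169  0.123]
 [-0.001 -0.187  0.242]
 [-0.005 -0.198  0.243]
 [-0.044 -0.164  0.249]
 [-0.045 -0.191  0.235]
 [-0.049 -0.2    0.242]
 [-0.057 -0.167  0.236]
 [-0.06  -0.182  0.237]
 [-0.064 -0.193  0.241]
 [-0.072 -0.164  0.228]
 [-0.08  -0.163  0.25 ]]
link 405
[[ 0.052 -0.145  0.206]
 [ 0.044 -0.153  0.192]
 [ 0.021 -0.153  0.144]
 [ 0.012 -0.145  0.117]
 [-0.006 -0.159  0.245]
 [-0.015 -0.147  0.1  ]
 [-0.037 -0.156  0.217]
 [-0.04  -0.145  0.078]
 [-0.05  -0.16   0.232]
 [-0.055 -0.156  0.203]
 [-0.064 -0.152  0.196]
 [-0.072 -0.154  0.185]
 [-0.085 -0.156  0.159]]
bar -0.005171295751661496 0.31976410108042164 446
```

The elbow computes to about 1.96 rad, so the stay is broken with the lid still up. Retract and return to the upright tool pose.

```bash
P="python3 -m pendant"
$P '[[[0,0,-0.02],[0,0,0]],[[0,0,-0.06],[0,0,0]],[[0,0,-0.09],[0,0,-8.5]],[[0,0,-0.1],[0,0,-17]],[[0,0,-0.1],[0,0,-25.5]]]' >/dev/null; for i in 1 2 3; do $P '[[[0,0,0],[0,0,-8.5]],[[0,0,0],[0,0,-17]],[[0,0,0],[0,0,-25.5]],[[0,0,0],[0,0,-34]],[[0,0,0],[0,0,-42.5]]]' 0.6 >/dev/null; done;  python3 -c "
from h import *
s=sensors.sense();print(s['qpos'],s['ee_pos'],s['tcp_rot'])
rows([.45,-.12,.3],RD)
im,d=viewer.read_camera('top'); C=cloud('top',d);Q=(C-B0); xb=Q@BX; y_=Q@BY
m=(abs(y_)<.05)&(C[...,2]>.27)&(C[...,2]<.335)&(xb>-.05)&(xb<.06)
h,e=np.histogram(xb[m],bins=np.arange(-.05,.06,.004)); print(h)
for i in range(len(h)):
  k=m&(xb>=e[i])&(xb<e[i+1])
  if h[i]: print(round(e[i],3),h[i],np.round(np.percentile(C[k][:,2],[10,50,90]),3))
m=(y_<-.163)&(y_>-.205)&(xb>-.06)&(xb<.09)&(C[...,2]>.05)&(C[...,2]<.17); print('pin',m.sum(),np.median(xb[m]),np.median(C[m][:,2]))
"
```

```text
[-0.68525609  0.27272317  2.3879446   2.10451361  0.53642648 -2.13744382] [ 0.47613869 -0.20240614  0.19535575] [ 2.32156349 -0.34602305  1.19010952]
t 24.55 shift [ 0.0983  0.018  -0.0918] turn [ 49.2 -11.5 -24.5]
[  0   0   0   0   0   0   0   0   0  32 129 117  75   0  16 113 112  88
  47   0   0   0   0   0   0   0   0]
-0.014 32 [0.315 0.317 0.319]
-0.01 129 [0.317 0.32  0.322]
-0.006 117 [0.319 0.321 0.322]
-0.002 75 [0.317 0.319 0.321]
0.006 16 [0.272 0.275 0.276]
0.01 113 [0.274 0.276 0.278]
0.014 112 [0.276 0.278 0.28 ]
0.018 88 [0.276 0.278 0.28 ]
0.022 47 [0.271 0.272 0.274]
pin 117 0.01978378751744493 0.12751215272316943
```

```bash
P="python3 -m pendant"
$P '[[[0.03,0.01,-0.05],[8,-2,-4]],[[0.06,0.018,-0.09],[16,-4,-8]],[[0.098,0.018,-0.092],[24,-6,-12]],[[0.098,0.018,-0.092],[49.2,-11.5,-24.5]],[[0.098,0.018,-0.092],[49.2,-11.5,-24.5]]]'; $P '[[[0,0,0],[20,-5,-10]],[[0,0,0],[20,-5,-10]]]'; python3 -c "
from h import *
print(sensors.sense()['qpos']);rows([.47,-.08,.39],RD)"
```

```text
time_s: 25.1
ee_pos: [0.4663, -0.1298, 0.2628]
tcp_rot: [2.528, -0.337, 1.307]
wrist_force: [0.3, 1.0, -0.9]
opening: 0.0351
grip_force: 0.0
time_s: 25.3
ee_pos: [0.4663, -0.129, 0.263]
tcp_rot: [2.71, -0.246, 1.377]
wrist_force: [0.5, -0.0, -0.8]
opening: 0.0352
grip_force: 0.0
[-0.50902005  0.04037822  2.15467424  0.57754187  0.67345838 -0.66920822]
t 25.3 shift [ 0.0783  0.0413 -0.1035] turn [ 25.4 -12.4  -9.7]
```

```bash
P="python3 -m pendant"
$P '[[[0.078,0.041,-0.104],[25,-12,-10]],[[0.078,0.041,-0.104],[25,-12,-10]],[[0.078,0.041,-0.104],[25,-12,-10]],[[0.078,0.041,-0.104],[25.4,-12.4,-9.7]],[[0.078,0.041,-0.104],[25.4,-12.4,-9.7]]]'; python3 -c "
from h import *
print(sensors.sense()['qpos']);rows([.551,-.0245,.385],RD)"
```

```text
time_s: 25.8
ee_pos: [0.472, -0.0793, 0.3912]
tcp_rot: [3.136, -0.001, 1.498]
wrist_force: [-0.0, 0.1, -0.5]
opening: 0.0355
grip_force: 0.0
[-1.91990263e-01  3.69081818e-02  1.75575578e+00  1.24008924e-03
  1.34328257e+00 -1.19827863e-01]
t 25.8 shift [0.0603 0.0748 0.0066] turn [ 0.3 -0.   0.1]
```

Move above the bar, then measure it with the wrist depth.

```bash
P="python3 -m pendant"
$P '[[[0.06,0.075,0.006],[0.3,0,0]],[[0.06,0.075,0.006],[0.3,0,0]],[[0.06,0.075,0.006],[0.3,0,0]],[[0.06,0.075,0.006],[0.3,0,0]]]'; python3 -c "
from h import *
s=sensors.sense();im,d=viewer.read_camera('wrist');q=viewer.camera_params('wrist');H=q['hand_eye']
v,u=np.mgrid[:420,:560];c=np.stack([u,v,np.ones_like(u)],-1)@np.linalg.inv(q['intrinsics']).T*d[...,None]
W=s['ee_pos']+rpy(*s['tcp_rot']).apply((c@H[:3,:3].T+H[:3,3]).reshape(-1,3)).reshape(420,560,3)
Q=W-B0;xb=Q@BX;y_=Q@BY
for a,b in((-.02,.0),(.0,.02),(.03,.05)):
  m=(y_>a)&(y_<b)&(W[...,2]>.295)&(W[...,2]<.335)&(xb>-.05)&(xb<.05)&(d>0)
  print(m.sum(),xb[m].min(),xb[m].max(),np.percentile(W[m][:,2],95))
rows([.551,-.0245,.307],RD)"
```

```text
time_s: 26.2
ee_pos: [0.548, -0.0262, 0.3821]
tcp_rot: [-3.138, -0.002, 1.496]
wrist_force: [-0.3, -0.8, -0.5]
opening: 0.0354
grip_force: 0.0
564 -0.009415420588310287 0.0020715869704030607 0.32240363500446706
592 -0.00944481718324517 0.002226214797022881 0.32231505881546046
686 -0.009497861557458213 0.0024287851956432092 0.32235354691971857
t 26.25 shift [0.0023 0.0035 0.0757] turn [-0.2 -0.1 -0. ]
```

```bash
P="python3 -m pendant"
$P '[[[0.002,0.0065,0],[0,0,0]],[[0.002,0.0065,0.03],[0,0,0]],[[0.002,0.0065,0.06],[0,0,0]],[[0.002,0.0065,0.074],[0,0,0]],[[0.002,0.0065,0.074],[0,0,0]]]'; $P '[[[0,0,0],[0,0,0]],[[0,0,0],[0,0,0]],[[0,0,0],[0,0,0]],[[0,0,0],[0,0,0]]]' 1; python3 chk.py
```

```text
time_s: 26.75
ee_pos: [0.5542, -0.0251, 0.3084]
tcp_rot: [-3.137, -0.002, 1.496]
wrist_force: [1.1, 0.1, 0.4]
opening: 0.0351
grip_force: 0.0
time_s: 27.15
ee_pos: [0.5558, -0.0246, 0.3112]
tcp_rot: [3.142, -0.002, 1.497]
wrist_force: [-2.2, -0.1, 5.8]
opening: 0.0112
grip_force: 30.0
a 1.122 t 0.4 r 6.2 y -0.1
```

```bash
python3 -c "
import numpy as np
f=lambda a:np.array([.232*(np.cos(.026)-np.cos(a+.026)),-.232*(np.sin(a+.026)-np.sin(.026))])
for b in (1.12,.92,.72,.52,.32,.12):
  print(b,[tuple(np.round(f(b-k*.05)-f(b),4)) for k in range(1,5)])"; P="python3 -m pendant"
$P '[[[0,-0.0053,0.0025],[0,0,0]],[[0,-0.0105,0.0053],[0,0,0]],[[0,-0.0105,0.0053],[0,0,0]]]' >/dev/null; python3 chk.py
```

```text
1.12 [(np.float64(-0.0104), np.float64(0.005)), (np.float64(-0.0206), np.float64(0.0106)), (np.float64(-0.0305), np.float64(0.0167)), (np.float64(-0.0401), np.float64(0.0232))]
0.92 [(np.float64(-0.0092), np.float64(0.007)), (np.float64(-0.0181), np.float64(0.0145)), (np.float64(-0.0266), np.float64(0.0224)), (np.float64(-0.0347), np.float64(0.0307))]
0.72 [(np.float64(-0.0077), np.float64(0.0087)), (np.float64(-0.0149), np.float64(0.0178)), (np.float64(-0.0216), np.float64(0.0272)), (np.float64(-0.0279), np.float64(0.037))]
0.52 [(np.float64(-0.0058), np.float64(0.0101)), (np.float64(-0.011), np.float64(0.0204)), (np.float64(-0.0158), np.float64(0.031)), (np.float64(-0.02), np.float64(0.0418))]
0.32 [(np.float64(-0.0037), np.float64(0.011)), (np.float64(-0.0068), np.float64(0.0222)), (np.float64(-0.0093), np.float64(0.0335)), (np.float64(-0.0113), np.float64(0.0449))]
0.12 [(np.float64(-0.0014), np.float64(0.0115)), (np.float64(-0.0022), np.float64(0.0231)), (np.float64(-0.0025), np.float64(0.0347)), (np.float64(-0.0021), np.float64(0.0463))]
a 1.074 t 0.9 r 6.7 y 0.2
```

```bash
P="python3 -m pendant"
$P '[[[0,-0.0075,0.004],[0,0,0]],[[0,-0.015,0.0085],[0,0,0]],[[0,-0.0225,0.013],[0,0,0]],[[0,-0.0299,0.0178],[0,0,0]],[[0,-0.0299,0.0178],[0,0,0]]]' >/dev/null; python3 chk.py
```

```text
a 0.915 t -1.7 r -2.1 y 1.8
```

```bash
P="python3 -m pendant"
$P '[[[0,-0.0046,0.0034],[0,0,0]],[[0,-0.0092,0.007],[0,0,0]],[[0,-0.0136,0.0107],[0,0,0]],[[0,-0.0181,0.0145],[0,0,0]],[[0,-0.0181,0.0145],[0,0,0]]]' >/dev/null; python3 chk.py && $P '[[[0,-0.0043,0.0039],[0,0,0]],[[0,-0.0085,0.0079],[0,0,0]],[[0,-0.0126,0.012],[0,0,0]],[[0,-0.0166,0.0162],[0,0,0]],[[0,-0.0166,0.0162],[0,0,0]]]' >/dev/null; python3 chk.py
```

```text
a 0.816 t -0.1 r -4.2 y 4.4
a 0.716 t -2.4 r -5.2 y 5.2
```

```bash
P="python3 -m pendant"
$P '[[[0.0005,-0.0037,0.0045],[0,0,0]],[[0.0005,-0.0074,0.009],[0,0,0]],[[0.0005,-0.011,0.0136],[0,0,0]],[[0.0005,-0.0146,0.0181],[0,0,0]],[[0.0005,-0.0146,0.0181],[0,0,0]]]' >/dev/null; python3 chk.py && $P '[[[0,-0.0034,0.0047],[0,0,0]],[[0,-0.0067,0.0094],[0,0,0]],[[0,-0.0099,0.0143],[0,0,0]],[[0,-0.013,0.0192],[0,0,0]],[[0,-0.013,0.0192],[0,0,0]]]' >/dev/null; python3 chk.py
```

```text
a 0.619 t -1.8 r -6.4 y 3.4
a 0.520 t -1.7 r -7.3 y 3.5
```

```bash
P="python3 -m pendant"
$P '[[[0.0003,-0.0027,0.0052],[0,0,0]],[[0.0003,-0.0054,0.0103],[0,0,0]],[[0.0003,-0.008,0.0155],[0,0,0]],[[0.0003,-0.0105,0.0207],[0,0,0]],[[0.0003,-0.0105,0.0207],[0,0,0]]]' >/dev/null; python3 chk.py && $P '[[[0,-0.0023,0.0053],[0,0,0]],[[0,-0.0046,0.0107],[0,0,0]],[[0,-0.0067,0.0161],[0,0,0]],[[0,-0.0088,0.0215],[0,0,0]],[[0,-0.0088,0.0215],[0,0,0]]]' >/dev/null; python3 chk.py
```

```text
a 0.420 t -2.5 r -5.6 y 0.0
a 0.321 t -3.1 r -4.8 y -0.1
```

```bash
P="python3 -m pendant"
$P '[[[0,-0.0016,0.0056],[0,0,0]],[[0,-0.0033,0.0111],[0,0,0]],[[0,-0.005,0.0167],[0,0,0]],[[0,-0.0064,0.0223],[0,0,0]],[[0,-0.0064,0.0223],[0,0,0]]]' >/dev/null; python3 chk.py && $P '[[[0,-0.0012,0.0056],[0,0,0]],[[0,-0.0025,0.0113],[0,0,0]],[[0,-0.0035,0.017],[0,0,0]],[[0,-0.0043,0.0227],[0,0,0]],[[0,-0.0043,0.0227],[0,0,0]]]' >/dev/null; python3 chk.py
```

```text
a 0.221 t -2.8 r -3.0 y 2.0
a 0.122 t -3.9 r -2.0 y 2.9
```

```bash
P="python3 -m pendant"
$P '[[[0,-0.0006,0.0055],[0,0,0]],[[0,-0.0012,0.011],[0,0,0]],[[0,-0.0018,0.0165],[0,0,0]],[[0,-0.002,0.022],[0,0,0]],[[0,-0.002,0.022],[0,0,0]]]' >/dev/null; python3 chk.py && $P '[[[0,0,0.0015],[0,0,0]],[[0,0,0.003],[0,0,0]]]' >/dev/null; python3 chk.py
```

```text
a 0.026 t -3.3 r -1.8 y 2.6
a 0.016 t 0.7 r 2.0 y 4.3
```

```bash
P="python3 -m pendant"
$P '[[[0,0,0.001],[0,0,0]],[[0,0,0.001],[0,0,0]]]' >/dev/null; python3 chk.py && $P '[[[0,0,0.001],[0,0,0]],[[0,0,0.001],[0,0,0]]]' |grep ee; python3 chk.py
```

```text
a 0.012 t -3.1 r -0.2 y 3.8
ee_pos: [0.4209, -0.0134, 0.1047]
a 0.007 t -2.3 r 1.2 y 4.0
```

```bash
P="python3 -m pendant"
$P '[[[0,0,0.001],[0,0,0]],[[0,0,0.001],[0,0,0]]]' >/dev/null; python3 chk.py && $P '[[[0,0,0.001],[0,0,0]],[[0,0,0.001],[0,0,0]]]' |grep ee; python3 chk.py
```

```text
a 0.006 t 9.4 r 4.5 y 5.0
a 0.006 t 9.4 r 4.5 y 5.0
```

Firm contact, so the lid is seated. Release with a small opening, rise clear, and check with the top camera.

```bash
P="python3 -m pendant"
$P '[[[0,0,0],[0,0,0]],[[0,0,0],[0,0,0]],[[0,0,0],[0,0,0]]]' 0.6|grep -E "force|open"; $P '[[[0,0,-0.03],[0,0,0]],[[0,0,-0.07],[0,0,0]],[[0,-0.03,-0.1],[0,0,0]],[[-0.03,-0.04,-0.1],[0,0,0]],[[-0.06,-0.04,-0.1],[0,0,0]]]' >/dev/null; $P '[[[-0.05,0,0],[0,0,0]],[[-0.1,0,0],[0,0,0]],[[-0.15,0,0],[0,0,0]],[[-0.15,0,0],[0,0,0]]]'; python3 -c "
from h import *
im,d=viewer.read_camera('top'); C=cloud('top',d);Q=(C-B0); xb=Q@BX; y_=Q@BY
m=(abs(y_)<.1)&(abs(xb)<.085)&(C[...,2]<.16)&(C[...,2]>.09); A=np.c_[xb[m],y_[m],np.ones(m.sum())]; k=np.linalg.lstsq(A,C[m][:,2],rcond=None)[0]; print('lid plane',k,m.sum())
d0=np.load('top0.npz')['d']; C0=cloud('top',d0); Q=C0-B0; x0=Q@BX;y0=Q@BY;m=(abs(y0)<.1)&(abs(x0)<.085)&(C0[...,2]<.16)&(C0[...,2]>.09); print('start',np.linalg.lstsq(np.c_[x0[m],y0[m],np.ones(m.sum())],C0[m][:,2],rcond=None)[0])"
```

```text
wrist_force: [-0.5, 0.3, -0.6]
opening: 0.0318
grip_force: 0.0
time_s: 34.45
ee_pos: [0.366, -0.2256, 0.204]
tcp_rot: [3.141, 0.001, 1.491]
wrist_force: [0.6, 1.0, -0.4]
opening: 0.035
grip_force: 0.0
lid plane [0.00095543 0.0002896  0.11680921] 6233
start [-6.93730177e-05  2.85270498e-04  1.16806500e-01]
```

The lid plane is level and matches the start within 0.001 rad, and the robot is clear. Hand in.

```bash
python3 -c "
from cell import job
print(job.job_done())"
```

```text
the job is handed in; nothing more can be done
None
```

I handed the job in at about 34.5 s of the 72 s allowed, with no verdict returned: the lid is shut (lid plane within 0.001 rad of its starting plane), the stay was locked and later broken, and the canister was seen standing upright in the box before the lid was lowered, but not checked after.

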